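# Open the bench centrifuge

### The arm

A 6-joint arm with a two-finger parallel gripper is mounted at the origin on the work surface. World frame = base frame: x ahead of the robot, y to its left, z up, the work surface at z = 0. Lengths are in m, angles in rad, forces in N, time in s.
With the tool pointing down it reaches from about 0.275 to 0.85 m from the base axis. Payload 5.2 kg.
Tool frame: the origin (TCP) lies on the centre line of the jaws, within the pads' length; the fingertips stand 8 mm ahead of it and the grasp point (between the pads) lies 11 mm behind it; z points along the fingers, y is the line along which they close (so a half turn about z gives the same grasp; the last joint's range is limited). The gripper opens to 85 mm and grips with 20 to 120 N. Pads are 22 mm wide; open, the fingers measure 114 mm over their backs; the gripper's body (76 mm by 85 mm) begins 54 mm behind the grasp point. The pads swing forward as they close: fully open they stand 13 mm farther back than shut.
Start: joints at [-1.508, 0.259, 1.535, -0, 1.348, -0.203], TCP at [0.144, -0.531, 0.239] pointing down, gripper open.
Joint ranges: [-3.14, 3.14], [-0.91, 2.08], [0.19, 2.58], [-1.22, 4.36], [0.22, 2.71], [-3.12, 3.12]. Speed limits (rad/s): [2.57, 2.57, 3.14, 3.14, 3.14, 3.14].

### API

Orientations are given as a rotation vector (axis times angle).
In Python, from plant import status, imaging, workorder gives the robot as it stands.
- The arm moves only by the shell command python3 -m pendant 'ROWS' [FORCE]. ROWS is JSON, a list that holds one entry, the list of rows, each a list of 5 numbers: the shift along the world's x, y, z in m, then the turn about the world's z in rad, then the closure, from -1 (fully open) to 1 (shut). A call has 1 to 20 rows; each row shifts and turns the commanded pose from where the row before left it; what a row does not reach is not made up. A row lasts 1/12 s, in which the tool goes at most 41.7 mm and 7.16 degrees, less where a joint would pass 70% of its speed; a pose out of reach is approached as far as the arm can. A call is refused whole if a number of a shift passes 0.0417 or a number of a turn 0.125, either way. A call with a gripper value outside its range is refused whole. The fingers move at their own pace and stop on an object; FORCE is the grip in N (left out, the last holds). Time passes only in rows, so rows that do not move let the fingers close. It gives the time, the measured TCP pose, the force, the opening and the grip force at its end, in the units of the state.
- status.state(): the state, without advancing time (a new reading comes with each control period).
- imaging.read_camera(name): name is "side" or "top"; returns a dict with "pixels" (480x640x3 uint8, red, green, blue), "K" (3x3 intrinsics, pixels), "eye" and "rotation" of the camera in the world. Camera axes: x right, y down, z forward; pixel columns grow to the right and rows downward; lengths in m; the calibration is good to about 2 mm. A picture is of the moment at which its call begins. There is no depth.
- workorder.job_done(): hands the job in; it is judged then, once.
The state is a dict: "time": time; "q": joint angles; "qvel": joint speeds; "joint_efforts": joint torques, N m; "tool_pos": TCP position; "tool_rot": TCP orientation; "force": force on the tool from outside, world axes, zero at the start; "moment": the same for the moment, N m; "grip_width": finger opening in m; "finger_force": force on a finger pad.
Only numpy, scipy, OpenCV 4.12 (cv2) and the standard library are available. Lean on these libraries where they do the work, as an engineer would, in place of code of your own. Each camera call takes 0.05 s, during which the arm holds its last target. There are 200 camera calls.

### The job

Open the bench centrifuge: twist the bar-shaped latch knob on its sloping front panel clockwise, against its spring, all the way until you feel its stop, without forcing it, and then let it spring back. The lid will have popped up a little; swing it right up until it is fully open and stays there. Leave the tube rack, the dropper bottle and the ophthalmoscope beside the machine as they are.

Things in the scene. Friction and masses are not known exactly. Their poses are not given: they have to be found in the camera images.
- centrifuge: Grey bench centrifuge, fixed, 290 mm deep (x), 220 wide (y), 157 high with the lid shut. Origin: centre of its footprint on the bench; x points from front to rear, z up. Its black front panel slopes at 30 degrees: upper edge 142 mm up at x = -50 mm, lower edge 87 mm up at x = -145 mm. The deck behind it is level, 142 mm up; the lid lies on it.
- knob_grip (a point): On the axis of the latch knob, 30 mm off the panel, where to take hold. The knob is an aluminium bar 64 mm long, 16 thick, from 7 to 37 mm off the panel, on a flat round skirt 50 mm across, right of the panel's middle. Turns with the knob: z points out of the panel (30 degrees from vertical, leaning to the front), x along the bar, up the slope at rest. The lid's edge is 50 mm up the slope.
- knob (a joint): Knob angle, rad: 0 at rest, grows clockwise seen from outside (negative turn about the point's z). Return spring: 0.05 N m at rest, 0.15 N m more per rad. The linkage is adjusted differently from machine to machine: the solid stop comes anywhere from 0.75 to 1.35 rad, and the lid is freed in the last 0.25 rad before it. Driving it on at the stop with 0.9 N m beyond the spring spoils it.
- latch_stop: Unseen: the wall inside the machine on which the latch's bolt, drawn by the knob, ends its travel. It is the knob's stop, fixed to the machine; the force on it tells how hard the knob is held against the stop (1 N m at the knob beyond its spring is about 83 N here). Its origin is the machine's.
- lid (a joint): Lid angle, rad: 0 shut, 1.5 fully open (end of travel). Once unlatched a spring pin lifts it to about 0.3 rad, its front lip then 55 mm higher than when shut. Raised by pushing up under the lip or against the inner face, or by holding the lip; weight and stiff hinge resist with up to 5 N at the lip. Let go below about 1.2 rad it may fall back to 0.3; above that it stays.
- lid_lip (a point): Middle of the lid's lower front edge; the lid is a white slab 180 mm long, 216 wide, 14 thick. The edge is 186 mm from the hinge axis, 3 mm below it when shut, and overhangs the deck by 16 mm, free underneath. Turns with the lid: x along the lid to the hinge, z out of its outer face. A steel striker hangs 31 mm down from the underside, 31 mm behind the edge, from 3 mm right to 22 mm left of the middle (left: the centrifuge's +y).
- lid_hinge (a point): Middle of the lid's hinge axis at the rear of the deck, 146 mm above the bench. Fixed to the machine, axes as those of the centrifuge; the hinge axis runs along y.
- tube_rack: White rack 150 x 60 mm, 104 mm high with its five tubes, standing beside the machine. Origin: centre of its underside. Bystander.
- dropper: White plastic eye-drop bottle, 46 mm across, 100 mm tall, standing beside the machine. Origin: centre of its underside. Bystander.
- ophthalmoscope: Black hand-held ophthalmoscope lying on the bench beside the machine, 190 mm long, 34 mm wide, 28 mm high. Origin: near its middle, on the bench. Bystander.

How it is judged:
By the outcome, as a careful person would: the job done as asked, in the order asked, and still so for the second after the job is handed in, with the robot touching nothing.
It also fails if it takes over 61 s, if anything falls off the work surface, if the arm or the gripper's body presses on something with over 40 N, if the wrist force passes 120 N, or if a joint passes its speed limit or range.

## Working session

There is one attempt and no reset: what is moved stays moved. The work goes in short steps, Python scripts to look and compute and a shell command to move; the robot and the scene stay as the last step left them, time stands still between calls to the robot, and variables do not carry over. Pictures are saved under pics/ and viewed, at most 10 in all, crops included, and the job is handed in when it is done.

```bash
mkdir -p pics; ls
python3 - <<'E'
from plant import status, imaging
import cv2,numpy as np
s=status.state();print({k:np.round(v,3) for k,v in s.items()})
for n in("side","top"):
    c=imaging.read_camera(n);cv2.imwrite(f"pics/{n}0.png",c["pixels"][:,:,::-1]);print(n,c["K"],c["eye"],c["rotation"])
E
```

```text
pics
{'time': np.float64(0.0), 'q': array([-1.508,  0.259,  1.536,  0.   ,  1.348, -0.203]), 'qvel': array([ 0.002,  0.002, -0.001,  0.   ,  0.002, -0.   ]), 'joint_efforts': array([ 0.0000e+00, -4.4603e+01, -2.9057e+01, -0.0000e+00,  1.2000e-02,
       -0.0000e+00]), 'tool_pos': array([ 0.144, -0.53 ,  0.238]), 'tool_rot': array([-3.112, -0.416, -0.   ]), 'force': array([ 0.671,  0.841, -0.54 ]), 'moment': array([0.026, 0.003, 0.   ]), 'finger_force': np.float64(0.0), 'grip_width': np.float64(0.085)}
side [[463.1886414    0.         327.42992651]
 [  0.         463.1886414  230.14593755]
 [  0.           0.           1.        ]] [ 0.36118878 -0.01636051  0.92854589] [-2.21018382  1.83387196 -0.30220502]
top [[470.98110571   0.         321.74438456]
 [  0.         470.98110571 238.47089545]
 [  0.           0.           1.        ]] [0.54396616 0.05017472 1.0395567 ] [-2.15908592  2.19863552 -0.12259432]
```

View pics/side0.png

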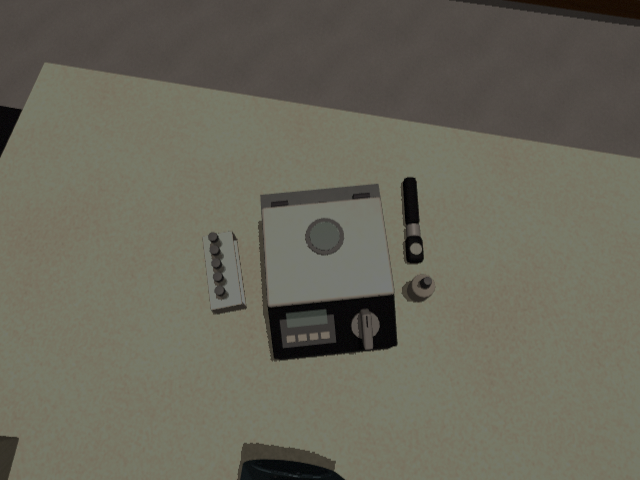

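View pics/top0.png

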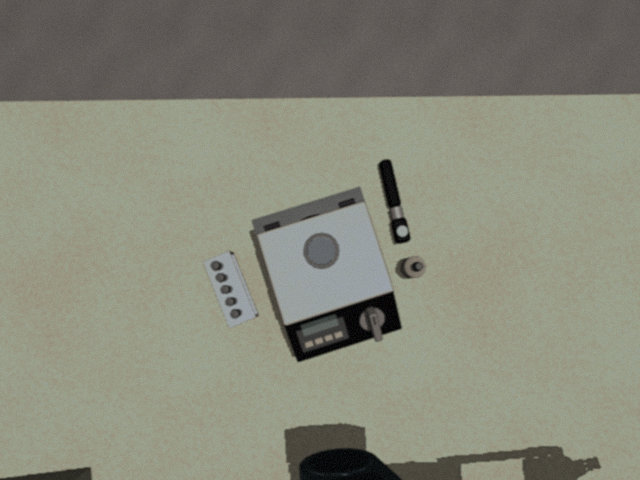

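Both views show the machine yawed, with the lid at about (263–393, 198–306) in side and (258–393, 203–325) in top. The knob is near (366,328) in side and (374,322) in top. The dropper and ophthalmoscope are to the right and the rack is to the left.

```bash
cat > h.py <<'E'
import numpy as np,cv2
from scipy.spatial.transform import Rotation as R
from plant import imaging,status
def ray(c,p):
    d=np.linalg.solve(c["K"],[p[0],p[1],1.]); return R.from_rotvec(c["rotation"]).apply(d) if np.size(c["rotation"])==3 else c["rotation"]@d
def onz(c,p,z):
    d=ray(c,p);e=np.array(c["eye"]);return e+d*(z-e[2])/d[2]
def tri(cs,ps):
    A=0;b=0
    for c,p in zip(cs,ps):
        d=ray(c,p);d/=np.linalg.norm(d);M=np.eye(3)-np.outer(d,d);A=A+M;b=b+M@np.array(c["eye"])
    return np.linalg.solve(A,b)
def proj(c,P):
    q=c["K"]@R.from_rotvec(c["rotation"]).inv().apply(np.array(P)-c["eye"]);return q[:2]/q[2]
E
python3 - <<'E'
from h import *
out=[]
for n,seed in(("side",(300,280)),("top",(290,280))):
    c=imaging.read_camera(n);im=c["pixels"].copy()
    m=np.zeros((482,642),np.uint8);g=cv2.GaussianBlur(im,(5,5),0)
    cv2.floodFill(g,m,seed,0,(4,)*3,(4,)*3,4|cv2.FLOODFILL_MASK_ONLY|(255<<8)|cv2.FLOODFILL_FIXED_RANGE*0)
    k=m[1:-1,1:-1];k=cv2.morphologyEx(k,cv2.MORPH_OPEN,np.ones((5,5)))
    ct=max(cv2.findContours(k,0,1)[0],key=cv2.contourArea);h=cv2.convexHull(ct)
    q=cv2.approxPolyDP(h,8,True)[:,0];print(n,cv2.contourArea(h));
    for p in q: print(p,onz(c,p,.157).round(3))
    cv2.polylines(im,[q],1,(255,0,0),1)
    out.append(cv2.resize(im[285:375,260:420],None,fx=5,fy=5,interpolation=cv2.INTER_CUBIC)[:,:,::-1])
cv2.imwrite("pics/k1.png",cv2.resize(np.vstack(out),(533,600)))
E
```

```text
side 305856.0
[639   0] [ 1.247 -0.519  0.157]
[639 479] [ 0.321 -0.494  0.157]
[ 10 479] [0.148 0.426 0.157]
[  0 434] [0.203 0.466 0.157]
[0 0] [0.999 0.812 0.157]
top 305897.0
[639   0] [ 1.098 -0.608  0.157]
[639 479] [ 0.182 -0.53   0.157]
[  0 475] [0.217 0.616 0.157]
[0 0] [1.11  0.657 0.157]
```

View pics/k1.png

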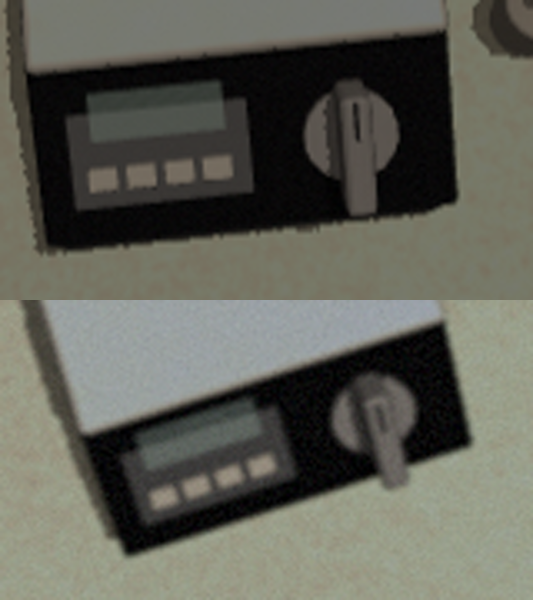

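The crop shows the knob at rest, with its bar running up the slope. In full-image pixels, the skirt centre is about (365.6,325) in side and (372,319) in top. The lid's front corners are (268,307) and (393,294.6) in side, and (285.5,325) and (393,291.6) in top.

Run:
```python
from h import *
s=imaging.read_camera("side");t=imaging.read_camera("top")
for n,a,b in(("lidFL",(268.4,306.9),(285.5,324.9)),("lidFR",(393.2,294.6),(393.2,291.6)),("lidBL",(263,207),(258,235)),("lidBR",(382,198),(366,203)),("panL",(274.1,360),(298,360.5)),("panR",(396.8,345.9),(401,328.5)),("skirt",(365.6,325.2),(372.2,319.2)),("bartop",(367.4,329.1),(375.8,325.8)),("barlow",(368.3,348.5),(379.4,341.2))):
    print(n,tri((s,t),(a,b)).round(3),onz(s,a,.157).round(3)[:2],onz(t,b,.157).round(3)[:2])
```

```text
lidFL [0.47  0.106 0.15 ] [0.469 0.105] [0.47  0.106]
lidFR [ 0.528 -0.096  0.156] [ 0.528 -0.096] [ 0.528 -0.096]
lidBL [0.638 0.154 0.167] [0.641 0.155] [0.638 0.155]
lidBR [ 0.695 -0.05   0.162] [ 0.698 -0.052] [ 0.696 -0.05 ]
panL [0.391 0.088 0.064] [0.387 0.077] [0.406 0.084]
panR [ 0.453 -0.122  0.086] [ 0.446 -0.114] [ 0.46  -0.108]
skirt [ 0.475 -0.06   0.115] [ 0.469 -0.059] [ 0.478 -0.055]
bartop [ 0.465 -0.063  0.146] [ 0.463 -0.062] [ 0.465 -0.061]
barlow [ 0.435 -0.07   0.136] [ 0.433 -0.069] [ 0.437 -0.067]
```

```bash
python3 -m pendant '[[[0.0167,0.0232,0,0,1],[0.0167,0.0232,0,0,1],[0.0167,0.0232,0,0,1],[0.0167,0.0232,0,0,1],[0.0167,0.0232,0,0,1],[0.0167,0.0232,0,0,1],[0.0167,0.0232,0,0,1],[0.0167,0.0232,0,0,1],[0.0167,0.0232,0,0,1],[0.0167,0.0232,0,0,1],[0.0167,0.0232,0,0,1],[0.0167,0.0232,0,0,1],[0.0167,0.0232,0,0,1],[0.0167,0.0232,0,0,1],[0.0167,0.0232,0,0,1],[0.0167,0.0232,0,0,1],[0.0167,0.0232,0,0,1],[0.0167,0.0232,0,0,1]]]' 40
```

```text
time: 1.8
tool_pos: [0.4457, -0.1118, 0.2395]
tool_rot: [3.114, 0.416, 0.0]
force: [0.5, -0.2, -0.8]
grip_width: -0.0002
finger_force: 0.0
```

```bash
python3 -m pendant '[[[0,0,-0.019,0,1],[0,0,-0.019,0,1],[0,0,-0.019,0,1],[0,0,-0.019,0,1],[0,0,-0.019,0,1],[0,0,-0.019,0,1],[0,0,0,0,1]]]'
python3 - <<'E'
from h import *
o=[]
for n in("side","top"):
    c=imaging.read_camera(n);p=status.state()["tool_pos"];print(n,proj(c,p))
    o.append(cv2.resize(c["pixels"][250:400,280:480],None,fx=2,fy=2)[:,:,::-1])
cv2.imwrite("pics/a1.png",np.vstack(o))
E
```

```text
time: 2.38
tool_pos: [0.4428, -0.1119, 0.1222]
tool_rot: [-3.11, -0.416, 0.008]
force: [-0.9, -0.1, -1.1]
grip_width: -0.0003
finger_force: 0.0
side [393.25246767 348.51609928]
top [400.82043781 334.72380176]
```

View pics/a1.png

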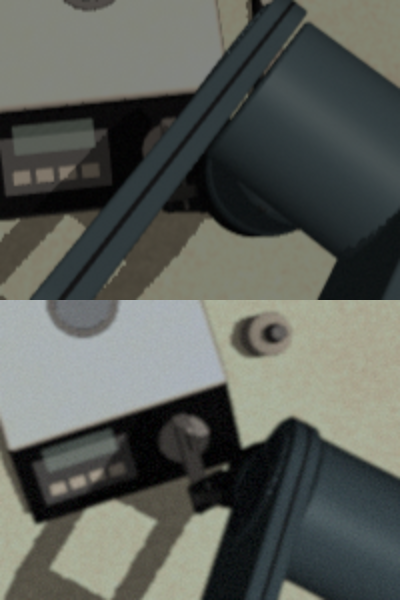

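The top view shows the closed fingers right of the bar's lower end with nothing touched; the dark block at about (380,345) is the gripper body above it. I'll start the push towards machine +y.

```bash
python3 -m pendant '[[[-0.0008,0.0029,0,0,1],[-0.0008,0.0029,0,0,1],[-0.0008,0.0029,0,0,1],[-0.0008,0.0029,0,0,1],[-0.0008,0.0029,0,0,1],[0,0,0,0,1]]]'; python3 -m pendant '[[[-0.0008,0.0029,0,0,1],[-0.0008,0.0029,0,0,1],[-0.0008,0.0029,0,0,1],[0,0,0,0,1]]]'
```

```text
time: 2.98
tool_pos: [0.4409, -0.0979, 0.1256]
tool_rot: [-3.114, -0.417, -0.0]
force: [0.6, -0.5, -0.2]
grip_width: -0.0
finger_force: 0.0
time: 3.32
tool_pos: [0.4385, -0.09, 0.1253]
tool_rot: [3.113, 0.417, -0.001]
force: [-0.6, -2.8, -1.1]
grip_width: 0.0001
finger_force: 1.6
```

```bash
python3 -m pendant '[[[-0.0006,0.0019,0,0,1],[-0.0006,0.0019,0,0,1],[-0.0006,0.0019,0,0,1],[-0.0006,0.0019,0,0,1],[0,0,0,0,1]]]'; python3 -m pendant '[[[-0.0006,0.0019,0,0,1],[-0.0006,0.0019,0,0,1],[0,0,0,0,1]]]'
```

```text
time: 3.73
tool_pos: [0.4358, -0.0827, 0.125]
tool_rot: [3.113, 0.417, -0.002]
force: [-2.2, -5.6, -1.3]
grip_width: -0.0002
finger_force: 2.4
time: 3.98
tool_pos: [0.435, -0.079, 0.1252]
tool_rot: [3.113, 0.416, -0.001]
force: [-0.2, -5.2, -0.9]
grip_width: 0.0006
finger_force: 2.6
```

```bash
python3 -m pendant '[[[0,0.0015,0,0,1],[0,0.0015,0,0,1],[0,0.0015,0,0,1],[0,0,0,0,1]]]'; python3 -m pendant '[[[0,0.0015,0,0,1],[0,0,0,0,1]]]'; python3 -m pendant '[[[0,0.0015,0,0,1],[0,0,0,0,1]]]'
```

```text
time: 4.32
tool_pos: [0.4349, -0.0748, 0.1255]
tool_rot: [3.112, 0.417, -0.001]
force: [-2.8, -6.5, -0.4]
grip_width: 0.0005
finger_force: 3.5
time: 4.48
tool_pos: [0.435, -0.0735, 0.1255]
tool_rot: [3.112, 0.417, -0.001]
force: [-2.6, -6.5, 0.2]
grip_width: -0.0002
finger_force: 3.4
time: 4.65
tool_pos: [0.435, -0.072, 0.1256]
tool_rot: [3.112, 0.416, -0.001]
force: [-3.5, -4.8, 3.1]
grip_width: -0.0001
finger_force: 3.0
```

```bash
python3 -m pendant '[[[0.0003,0.0013,0,0,1],[0,0,0,0,1]]]'; python3 -m pendant '[[[0.0003,0.0013,0,0,1],[0,0,0,0,1]]]'; python3 -m pendant '[[[0.0004,0.0013,0,0,1],[0,0,0,0,1]]]'
```

```text
time: 4.82
tool_pos: [0.4353, -0.0707, 0.1258]
tool_rot: [3.112, 0.417, -0.001]
force: [-3.4, -6.1, 3.5]
grip_width: -0.0001
finger_force: 4.1
time: 4.98
tool_pos: [0.4355, -0.0696, 0.1259]
tool_rot: [3.111, 0.417, -0.001]
force: [-5.1, -7.5, 4.8]
grip_width: -0.0001
finger_force: 4.5
time: 5.15
tool_pos: [0.4357, -0.0685, 0.126]
tool_rot: [3.111, 0.417, -0.002]
force: [-5.5, -8.7, 5.8]
grip_width: -0.0001
finger_force: 5.1
```

```bash
python3 -m pendant '[[[0.0005,0.0012,0,0,1],[0,0,0,0,1]]]'; python3 -m pendant '[[[0.0005,0.0012,0,0,1],[0,0,0,0,1]]]'
```

```text
time: 5.32
tool_pos: [0.4359, -0.0679, 0.126]
tool_rot: [3.11, 0.417, -0.003]
force: [-6.9, -11.8, 6.7]
grip_width: -0.0002
finger_force: 6.9
time: 5.48
tool_pos: [0.4361, -0.0675, 0.1261]
tool_rot: [3.108, 0.418, -0.005]
force: [-9.2, -15.8, 7.8]
grip_width: 0.0
finger_force: 8.8
```

Run:
```python
from h import *
o=[]
for n in("side","top"):
    c=imaging.read_camera(n)
    o.append(cv2.resize(c["pixels"][170:400,230:430],None,fx=2,fy=2)[:,:,::-1])
cv2.imwrite("pics/a2.png",np.hstack(o))
```

```text
(no output)
```

View pics/a2.png

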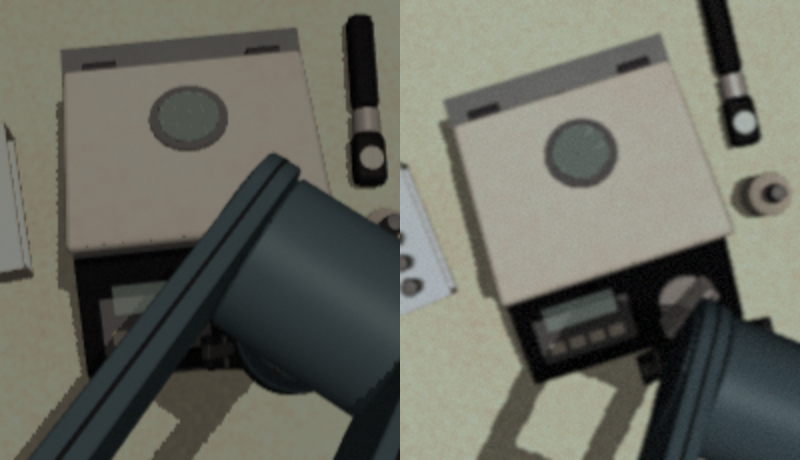

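Lid has lifted (its front-left corner moved from (268,307) to about (265,295) in side), and the force is climbing with little motion, so this is the stop. I'll press slightly more to confirm it.

```bash
python3 -m pendant '[[[0.0006,0.001,0.0006,0,1],[0,0,0,0,1]]]';python3 -m pendant '[[[0.0006,0.001,0.0006,0,1],[0,0,0,0,1]]]'
```

```text
time: 5.75
tool_pos: [0.4362, -0.0671, 0.1264]
tool_rot: [3.108, 0.418, -0.007]
force: [-10.6, -17.9, 4.6]
grip_width: -0.0
finger_force: 10.2
time: 5.92
tool_pos: [0.4363, -0.0667, 0.1266]
tool_rot: [3.107, 0.418, -0.009]
force: [-10.9, -21.9, 2.1]
grip_width: -0.0001
finger_force: 11.6
```

Stop confirmed: about 0.28 N m beyond the spring. Releasing.

```bash
python3 -m pendant '[[[-0.0005,-0.0035,0,0,1],[-0.0005,-0.0035,0,0,1],[-0.0003,-0.0038,0,0,1],[0.0005,-0.0038,0,0,1],[0.0011,-0.0038,0,0,1],[0.0011,-0.0038,0,0,1],[0.0011,-0.0038,0,0,1],[0.0011,-0.0038,0,0,1],[0.0011,-0.0038,0,0,1],[0.0011,-0.0038,0,0,1],[0.0011,-0.0038,0,0,1],[-0.002,0,0.02,0,1],[-0.002,0,0.02,0,1],[-0.002,0,0.02,0,1],[0,0,0,0,1]]]'
python3 - <<'E'
from h import *
o=[]
for n in("side","top"):
    c=imaging.read_camera(n)
    o.append(cv2.resize(c["pixels"][180:380,230:430],None,fx=2,fy=2)[:,:,::-1])
cv2.imwrite("pics/a3.png",np.hstack(o))
E
```

```text
time: 7.17
tool_pos: [0.4412, -0.1049, 0.1901]
tool_rot: [3.11, 0.416, 0.009]
force: [0.5, -0.6, 0.1]
grip_width: -0.0002
finger_force: 0.0
```

View pics/a3.png

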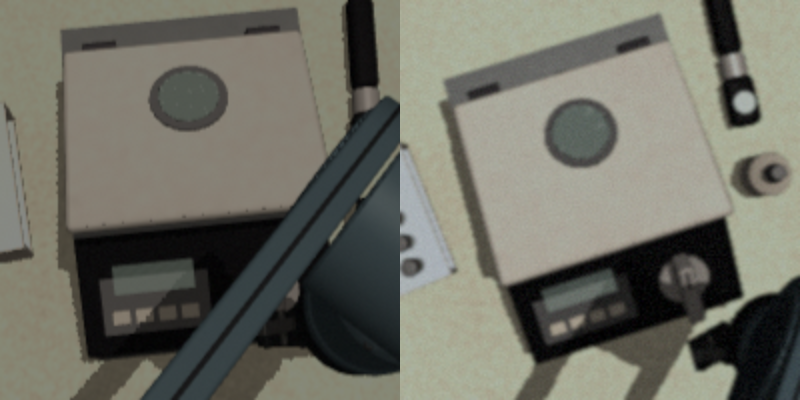

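The knob is back at rest, with its bar up the slope at about (572,322) in the top view. The lid stays popped, front edge from (282,323) to (395,286). Next I'll move in front of the lip, left of the middle.

```bash
python3 -m pendant '[[[0.0033,0.0191,0,0,1],[0.0033,0.0191,0,0,1],[0.0033,0.0191,0,0,1],[0.0033,0.0191,0,0,1],[0.0033,0.0191,0,0,1],[0.0033,0.0191,0,0,1],[0.0033,0.0191,-0.0095,0,1],[0.0033,0.0191,-0.0095,0,1],[0,0,0,0,1]]]'; python3 -m pendant '[[[0.0038,0.0011,0,0,1],[0.0038,0.0011,0,0,1],[0.0029,0.0008,0,0,1],[0,0,0,0,1]]]';  python3 -m pendant '[[[0.0019,0.0006,0,0,1],[0.0019,0.0006,0,0,1],[0,0,0,0,1]]]'
```

```text
time: 8.02
tool_pos: [0.4639, 0.0518, 0.1647]
tool_rot: [-3.111, -0.419, 0.007]
force: [-1.0, -0.3, -0.5]
grip_width: -0.0002
finger_force: 0.0
time: 8.35
tool_pos: [0.4772, 0.0512, 0.1678]
tool_rot: [3.114, 0.415, 0.002]
force: [-0.3, 0.3, 1.1]
grip_width: 0.0003
finger_force: 0.0
time: 8.6
tool_pos: [0.4792, 0.0525, 0.1674]
tool_rot: [3.114, 0.416, -0.003]
force: [-3.4, -1.3, 1.9]
grip_width: 0.0003
finger_force: 0.0
```

```bash
python3 -m pendant '[[[0.0019,0.0006,0,0,1],[0.001,0.0003,0.0005,0,1],[0,0,0,0,1]]]'; python3 -m pendant '[[[0.0016,0.0005,0.0053,0,1],[0.0018,0.0005,0.0053,0,1],[0.002,0.0005,0.0053,0,1],[0,0,0,0,1]]]'
python3 - <<'E'
from h import *
o=[]
for n in("side","top"):
    c=imaging.read_camera(n)
    o.append(cv2.resize(c["pixels"][180:380,230:430],None,fx=2,fy=2)[:,:,::-1])
cv2.imwrite("pics/a4.png",np.hstack(o))
E
```

```text
time: 8.85
tool_pos: [0.4793, 0.0526, 0.1673]
tool_rot: [3.112, 0.416, -0.013]
force: [-12.4, -7.4, 5.1]
grip_width: 0.0001
finger_force: 0.0
time: 9.18
tool_pos: [0.4846, 0.0551, 0.1836]
tool_rot: [-3.113, -0.417, 0.013]
force: [-12.6, -3.2, 3.8]
grip_width: 0.0001
finger_force: 0.0
```

View pics/a4.png

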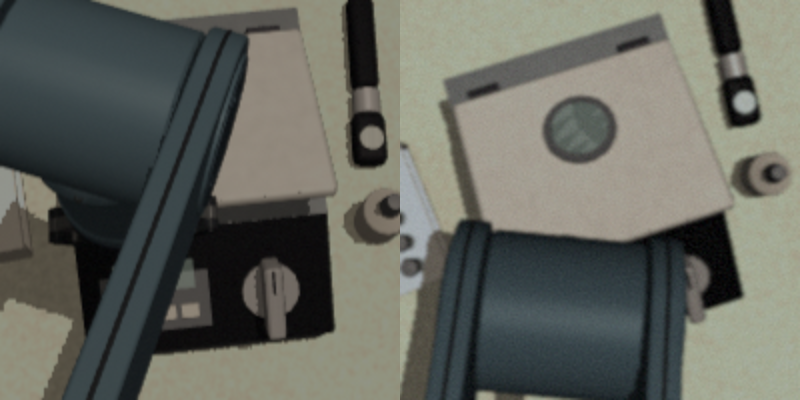

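The lid is rising with the finger: its front-right corner is now at (397,275) in side and (396,282) in top. The bystanders are untouched. Continuing along the arc.

```bash
python3 -m pendant '[[[0.0029,0.0008,0.0068,0,1],[0.0031,0.0009,0.0067,0,1],[0.0034,0.001,0.0066,0,1],[0.0036,0.001,0.0064,0,1],[0.0038,0.0011,0.0063,0,1],[0,0,0,0,1]]]'
```

```text
time: 9.78
tool_pos: [0.5013, 0.0603, 0.2172]
tool_rot: [-3.113, -0.417, 0.013]
force: [-16.4, -1.9, 9.6]
grip_width: -0.0
finger_force: 6.7
```

```bash
python3 -m pendant '[[[0.0036,0.001,0.0068,0,1],[0.0039,0.0011,0.0066,0,1],[0.0041,0.0012,0.0064,0,1],[0.0045,0.0013,0.0062,0,1],[0.0047,0.0014,0.0059,0,1],[0.005,0.0014,0.0057,0,1],[0.0052,0.0015,0.0055,0,1],[0,0,0,0,1]]]'
```

```text
time: 10.45
tool_pos: [0.5376, 0.0694, 0.261]
tool_rot: [3.114, 0.416, 0.004]
force: [-1.2, -0.4, 0.9]
grip_width: -0.0
finger_force: 0.5
```

```bash
python3 -m pendant '[[[0.005,0.0014,0.005,0,1],[0.0055,0.0016,0.0045,0,1],[0,0,0,0,1]]]'
python3 - <<'E'
from h import *
c=imaging.read_camera("side");d=imaging.read_camera("top")
cv2.imwrite("pics/a5.png",np.hstack([cv2.resize(x["pixels"][100:360,230:430],None,fx=2,fy=2)[:,:,::-1] for x in(c,d)]))
E
```

```text
time: 10.7
tool_pos: [0.5481, 0.0723, 0.2702]
tool_rot: [3.114, 0.416, 0.004]
force: [-0.7, 0.2, 0.4]
grip_width: 0.0002
finger_force: 0.3
```

View pics/a5.png

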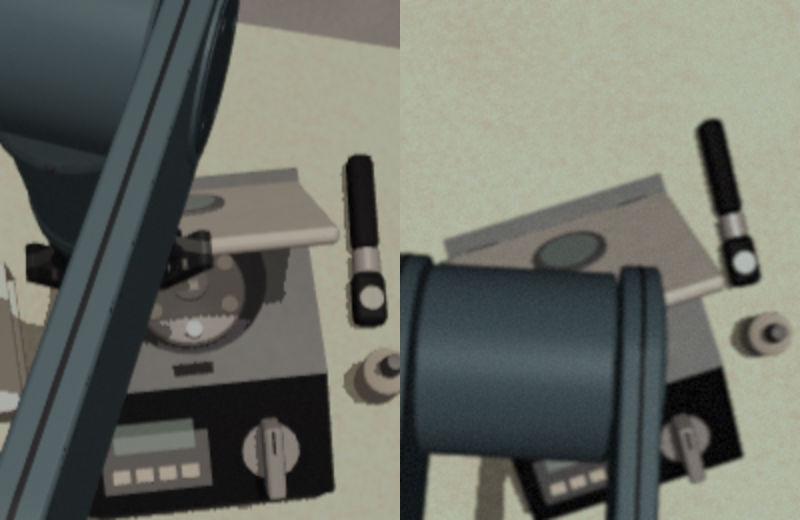

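The lid is now well up, at around 0.95 rad, with its front edge at about y=218 px in the side view and the rotor visible. The push continues.

```bash
python3 -m pendant '[[[0.0067,0.0019,0.005,0,1],[0.0067,0.0019,0.0045,0,1],[0.0067,0.0019,0.004,0,1],[0.0067,0.0019,0.004,0,1],[0.0067,0.0019,0.0035,0,1],[0.0067,0.0019,0.003,0,1],[0.0067,0.0019,0.003,0,1],[0.0067,0.0019,0.002,0,1],[0,0,0,0,1]]]';python3 -m pendant '[[[0.0067,0.0019,0.002,0,1],[0.0067,0.0019,0.001,0,1],[0,0,0,0,1]]]'
```

```text
time: 11.55
tool_pos: [0.6019, 0.0878, 0.2988]
tool_rot: [3.114, 0.417, 0.003]
force: [-0.7, 0.4, -0.1]
grip_width: 0.0002
finger_force: 0.0
time: 11.8
tool_pos: [0.6149, 0.0915, 0.3016]
tool_rot: [-3.114, -0.416, -0.003]
force: [-0.2, -0.1, 0.9]
grip_width: -0.0002
finger_force: 0.0
```

```bash
python3 -m pendant '[[[0.0048,0.0014,0.001,0,1],[0.0048,0.0014,0.001,0,1],[0.0048,0.0014,0,0,1],[0,0,0,0,1]]]';python3 -m pendant '[[[0.0029,0.0008,0,0,1],[0.0029,0.0008,0,0,1],[0,0,0,0,1]]]';python3 -m pendant '[[[0.0029,0.0008,0,0,1],[0,0,0,0,1]]]'
```

```text
time: 12.13
tool_pos: [0.629, 0.0956, 0.3033]
tool_rot: [-3.114, -0.416, -0.002]
force: [-0.2, 0.3, 0.2]
grip_width: -0.0002
finger_force: 0.0
time: 12.38
tool_pos: [0.6342, 0.0972, 0.3033]
tool_rot: [-3.114, -0.416, -0.001]
force: [-1.0, -0.6, 0.4]
grip_width: 0.0003
finger_force: 0.0
time: 12.55
tool_pos: [0.6366, 0.0978, 0.3033]
tool_rot: [-3.114, -0.416, 0.001]
force: [-2.3, -0.9, 0.9]
grip_width: 0.0004
finger_force: 0.7
```

```bash
python3 -m pendant '[[[0.0019,0.0006,0,0,1],[0,0,0,0,1]]]';python3 -m pendant '[[[0.0019,0.0006,0,0,1],[0,0,0,0,1]]]'
```

```text
time: 12.72
tool_pos: [0.6367, 0.0979, 0.3033]
tool_rot: [3.113, 0.416, -0.007]
force: [-8.3, -3.5, 3.5]
grip_width: -0.0002
finger_force: 4.4
time: 12.88
tool_pos: [0.6368, 0.098, 0.3034]
tool_rot: [3.113, 0.415, -0.013]
force: [-15.6, -4.7, 5.6]
grip_width: 0.0
finger_force: 8.0
```

Firmly at the end of travel. Now back off forward and clear.

```bash
python3 -m pendant '[[[-0.005,-0.0014,0,0,1],[-0.01,-0.0028,0,0,1],[-0.02,-0.0056,0,0,1],[-0.02,-0.0056,0,0,1],[-0.02,-0.0056,0,0,1],[-0.02,-0.0056,0,0,1],[-0.02,-0.0056,0,0,1],[-0.02,-0.0056,0,0,1],[-0.02,-0.0056,0,0,1],[-0.02,-0.0056,0,0,1],[-0.02,-0.0056,0,0,1],[-0.02,-0.0056,0,0,1],[-0.02,-0.0056,0,0,1],[0,0,0,0,1],[0,0,0,0,1]]]'
python3 - <<'E'
from h import *
c=imaging.read_camera("side");d=imaging.read_camera("top")
cv2.imwrite("pics/a6.png",np.hstack([cv2.resize(x["pixels"][100:380,190:450],None,fx=1.5,fy=1.5)[:,:,::-1] for x in(c,d)]))
E
```

```text
time: 14.13
tool_pos: [0.4054, 0.0331, 0.3039]
tool_rot: [3.114, 0.415, 0.004]
force: [0.7, -0.3, -0.0]
grip_width: 0.0005
finger_force: 0.0
```

View pics/a6.png

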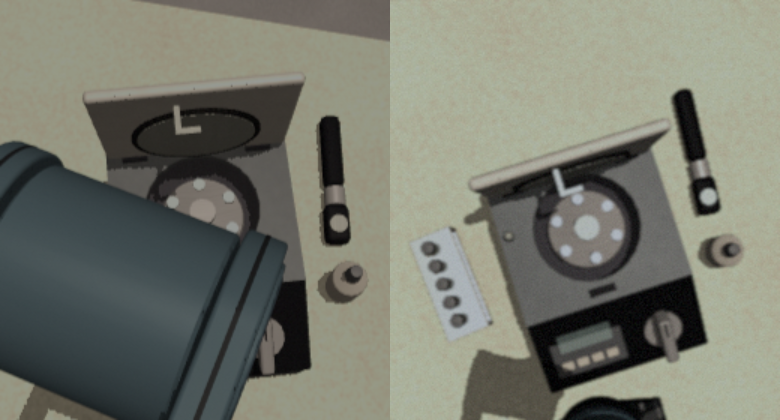

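The lid stands fully open with its lip along (85–303, 75–100) in the side crop. The knob is at rest, the bystanders are undisturbed and the arm is clear.

```bash
python3 -c "
from plant import workorder;print(workorder.job_done())"
```

```text
the job is handed in; nothing more can be done
None
```

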